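# Put the check weights back in their case in order of size

## Robot

A 6-joint arm with a two-finger parallel gripper is mounted at the origin on a cart in front of the work surface, level with it; the furniture and walls round the work are solid. World frame = base frame: x ahead of the robot, y to its left, z up, the work surface at z = 0. Lengths are in m, angles in rad, forces in N, time in s.
With the tool pointing down it reaches from about 0.375 to 0.9 m from the base axis. Payload 3.1 kg.
Tool frame: the origin (TCP) lies on the centre line of the jaws, within the pads' length; the fingertips stand 19 mm ahead of it and the grasp point (between the pads) is the TCP; z points along the fingers, y is the line along which they close (so a half turn about z gives the same grasp; the last joint's range is limited). The gripper opens to 85 mm and grips with 20 to 120 N. Pads are 22 mm wide; open, the fingers measure 114 mm over their backs; the gripper's body (76 mm by 85 mm) begins 54 mm behind the grasp point. The pads swing forward as they close: fully open they stand 13 mm farther back than shut.
Start: joints at [1.002, 0.527, 1.433, -0, 1.181, -0.178], TCP at [0.237, 0.578, 0.25] pointing down, gripper open.
Joint ranges: [-3.08, 3.08], [-0.75, 2.2], [0.22, 2.44], [-1.43, 4.57], [0, 2.65], [-2.85, 2.85]. Speed limits (rad/s): [2.79, 2.79, 3.14, 3.14, 3.14, 3.14].

## Interface

Orientations are given as a unit quaternion [x, y, z, w].
In Python, from station import manip gives the robot as it stands.
- The arm moves only by the tool servo_tool, never from a script. Its argument "rows" is a list that holds one entry, the list of rows, each a list of 7 numbers: the turn, a rotation vector about the tool's x, y, z in degrees, then the shift along the tool's x, y, z in m, then the gripper command: -1 is shut, 1 is fully open, values between are in proportion. In form: [[[wx, wy, wz, tx, ty, tz, jaw], ...]]. A call has 1 to 8 rows; each row shifts and turns the commanded pose from where the row before left it, along the tool's axes as they then stand; what a row does not reach is not made up. A row lasts 1/12 s, in which the tool goes at most 41.7 mm and 7.16 degrees, less where a joint would pass 70% of its speed; a pose out of reach is approached as far as the arm can. A call is refused whole if a number of a shift passes 0.0417 or a number of a turn 7.16, either way. A call with a gripper value outside its range is refused whole. The fingers move at their own pace and stop on an object; "squeeze" is the grip in N (left out, the last holds). Time passes only in rows, so rows that do not move let the fingers close. It gives the time, the measured TCP pose, the force, the opening and the grip force at its end, in the units of the state.
- manip.sense(): the state, without advancing time (a new reading comes with each control period).
- manip.snapshot(name): name is "scene" or "top"; returns the picture (384x512x3 uint8, blue, green, red); there is no depth.
- manip.camera_info(name): a dict with "K" (3x3 intrinsics, pixels), "k1" (the pictures are not rectified: a ray, as slopes to the right and down, at radius r is drawn at 1 + k1 r^2 times it, then the intrinsics apply), "camera_from_world" (4x4, takes a point from world to camera coordinates). Camera axes: x right, y down, z forward; pixel columns grow to the right and rows downward; lengths in m; the calibration is good to about 2 mm. A picture is of the moment at which its call begins. camera_info takes no time and is no camera call.
- manip.sign_off(): hands the job in; it is judged then, once.
The state is a dict: "t": time; "q": joint angles; "qd": joint speeds; "tau": joint torques, N m; "tcp_pos": TCP position; "tool_rot": TCP orientation; "force": force on the tool from outside, world axes, zero at the start; "ft_torque": the same for the moment, N m; "finger_gap": opening from 0.0 (shut) to 1.0 (fully open); "gripper_force": force on a finger pad.
Only numpy, scipy, OpenCV 4.12 (cv2) and the standard library are available. Lean on these libraries where they do the work, as an engineer would, in place of code of your own. Each camera call takes 0.05 s, during which the arm holds its last target. There are 200 camera calls.

## Task

The morning check of the balance is finished: put all four steel check weights, the three on the bench and the one still on the pan, back into the row of graded seats in the grey weight case, largest weight in the largest seat and so on down to the smallest. Each must stand upright, fully down in the seat that fits it. They are precision weights, so set them down gently: do not drop them or knock any over.

Things in the scene. Friction and masses are not known exactly. Their poses are not given: they have to be found in the camera images.
- weight_500g_center (a point): The largest of four steel check weights (500 g): upright cylinder 38 mm in diameter, 50 mm tall, with a round knob (24 mm) on top, 65 mm tall in all; starts on the bench between balance and case. The point is on its axis half-way up, 32.5 mm above its underside; z is its axis. Pinch the cylinder from above at least 12 mm above the underside: its lowest 9.5 mm sink into the seat.
- weight_200g_center (a point): The second largest of four steel check weights (200 g): upright cylinder 30 mm in diameter, 35 mm tall, with a round knob (19 mm) on top, 48 mm tall in all; starts on the bench between balance and case. The point is on its axis half-way up, 24 mm above its underside; z is its axis. Pinch the cylinder from above at least 12 mm above the underside: its lowest 9.5 mm sink into the seat.
- weight_100g_center (a point): The third largest of four steel check weights (100 g): upright cylinder 23 mm in diameter, 28 mm tall, with a round knob (16 mm) on top, 39 mm tall in all; starts on the balance's pan. The point is on its axis half-way up, 19.5 mm above its underside; z is its axis. Pinch the cylinder from above at least 12 mm above the underside: its lowest 9.5 mm sink into the seat.
- weight_50g_center (a point): The smallest of four steel check weights (50 g): upright cylinder 16.6 mm in diameter, 23 mm tall, with a round knob (12 mm) on top, 32 mm tall in all; starts on the bench between balance and case. The point is on its axis half-way up, 16 mm above its underside; z is its axis. Pinch the cylinder from above at least 12 mm above the underside: its lowest 9.5 mm sink into the seat.
- seat_500g: The largest seat of the weight case, a round black cup for the 500 g weight: bore 44 mm in diameter, flaring to 52 mm at the mouth, 9.5 mm deep, of slick plastic. Fixed in the case. Origin at the centre of the cup's flat floor, 10.5 mm above the bench; z up, y along the row towards the larger seats, x across the row.
- seat_200g: The second largest seat of the weight case, a round black cup for the 200 g weight: bore 36 mm in diameter, flaring to 44 mm at the mouth, 9.5 mm deep, of slick plastic. Fixed in the case. Origin at the centre of the cup's flat floor, 10.5 mm above the bench; z up, y along the row towards the larger seats, x across the row.
- seat_100g: The third largest seat of the weight case, a round black cup for the 100 g weight: bore 29 mm in diameter, flaring to 37 mm at the mouth, 9.5 mm deep, of slick plastic. Fixed in the case. Origin at the centre of the cup's flat floor, 10.5 mm above the bench; z up, y along the row towards the larger seats, x across the row.
- seat_50g: The smallest seat of the weight case, a round black cup for the 50 g weight: bore 22.6 mm in diameter, flaring to 30.6 mm at the mouth, 9.5 mm deep, of slick plastic. Fixed in the case. Origin at the centre of the cup's flat floor, 10.5 mm above the bench; z up, y along the row towards the larger seats, x across the row.
- weight_case: The fixed grey weight case, open, 82 mm wide (x), 230 mm long (y), top 21 mm above the bench. Its four black seats stand in a row along its y axis by size, at y = +73.5 (largest), +14, -38 and -84 mm (smallest). Origin at the centre of its underside. It may lie left or right of the robot, pointing in any direction.
- balance: The fixed white bench balance, 200 mm (x) by 150 mm (y), 45 mm high, keypad and display on its -x side. Its round steel pan, 116 mm in diameter, is centred 28 mm along +x from the origin; pan top 58 mm above the bench. Origin at the centre of its underside.
Not all that is in view belongs to the job. Leave any purple or yellow look-alike of the part that bears weight_500g_center alone.

How it is judged:
At the end, for the whole second after the job is handed in: Each of the four weights stands in the seat made for it: axis within 8 mm of the seat's centre, underside within 3 mm of the seat's floor, within 6 degrees of upright, released and at rest (horizontal distance between weight_500g_center and seat_500g below 0.008 m and z of weight_500g_center in the frame of seat_500g between 0.0295 and 0.0355 m and angle between each of weight_500g_center, weight_200g_center, weight_100g_center, weight_50g_center's own z axis and vertical below 0.1 rad and linear speed of each of weight_500g, weight_200g, weight_100g, weight_50g below 0.02 m/s and horizontal distance between weight_200g_center and seat_200g below 0.008 m and z of weight_200g_center in the frame of seat_200g between 0.021 and 0.027 m and horizontal distance between weight_100g_center and seat_100g below 0.008 m and z of weight_100g_center in the frame of seat_100g between 0.0165 and 0.0225 m and horizontal distance between weight_50g_center and seat_50g below 0.008 m and z of weight_50g_center in the frame of seat_50g between 0.013 and 0.019 m); the robot touches nothing.
It fails at once if a weight is knocked over (tilts more than 35 degrees) (angle between any of weight_500g_center, weight_200g_center, weight_100g_center, weight_50g_center's own z axis and vertical above 0.61 rad).
It fails at once if a weight is dropped (out of the fingers and faster than 0.8 m/s, a fall of about 33 mm) ((linear speed of weight_500g above 0.8 m/s and contact force between the fingers and weight_500g below 0.05 N) or (linear speed of weight_200g above 0.8 m/s and contact force between the fingers and weight_200g below 0.05 N) or (linear speed of weight_100g above 0.8 m/s and contact force between the fingers and weight_100g below 0.05 N) or (linear speed of weight_50g above 0.8 m/s and contact force between the fingers and weight_50g below 0.05 N)).
It also fails if it takes over 120 s, if anything falls off the work surface, if the arm or the gripper's body presses on something with over 40 N, if the wrist force passes 120 N, or if a joint passes its speed limit or range.

## Working session

There is one attempt and no reset: what is moved stays moved. The work goes in short steps, Python scripts to look and compute and a tool call to move; the robot and the scene stay as the last step left them, time stands still between calls to the robot, and variables do not carry over. Pictures are saved under pics/ and viewed, at most 14 in all, crops included, and the job is handed in when it is done.

Besides the shell and the picture viewer there is one more tool, called after "Emit:" by a JSON object that holds its "method" and its "body". servo_tool: Moves the arm, as the interface text tells. Its arguments: {"type":"object","properties":{"rows":{"type":"array","items":{"type":"array","items":{"type":"array","items":{"type":"number"}}}},"squeeze":{"type":"number"}},"required":["rows"]}

```bash
mkdir -p pics; cat > h.py <<'E'
import numpy as np, cv2
from station import manip
from scipy.spatial.transform import Rotation as R
def snap(n,f):
    im=manip.snapshot(n); cv2.imwrite('pics/'+f+'.png',im); return im
def w2p(n,P):
    c=manip.camera_info(n);T=np.array(c['camera_from_world']);p=T[:3,:3]@np.array(P,float)+T[:3,3]
    s=p[:2]/p[2];s=s*(1+c['k1']*(s@s));K=np.array(c['K']);return (K@[s[0],s[1],1])[:2]
def p2w(n,uv,z):
    c=manip.camera_info(n);T=np.array(c['camera_from_world']);K=np.array(c['K'])
    d=np.linalg.solve(K,[uv[0],uv[1],1])[:2];s=d.copy()
    for _ in range(20): s=d/(1+c['k1']*(s@s))
    r=T[:3,:3].T@[s[0],s[1],1];o=-T[:3,:3].T@T[:3,3]
    return o+r*(z-o[2])/r[2]
E
python3 - <<'E'
from h import *
a=snap('scene','s0');b=snap('top','t0')
for n in('scene','top'):
    c=manip.camera_info(n);T=np.array(c['camera_from_world']);print(n,c['K'],c['k1'],-T[:3,:3].T@T[:3,3],T[:3,:3].round(2).tolist())
for n,i in(('s0x',a),('t0x',b)): cv2.imwrite(f'pics/{n}.png',cv2.resize(i,(800,600),interpolation=cv2.INTER_CUBIC))
print(manip.sense())
E
```

```text
scene [[366.8720978    0.         260.61517146]
 [  0.         366.8720978  192.42857046]
 [  0.           0.           1.        ]] 0.029183698506411906 [ 0.17652967 -0.75413793  0.52174814] [[0.9, -0.43, 0.02], [-0.19, -0.44, -0.88], [0.39, 0.79, -0.48]]
top [[369.43950401   0.         255.60891243]
 [  0.         369.43950401 194.51127601]
 [  0.           0.           1.        ]] -0.03892735712826655 [0.36674368 0.00312881 0.92609655] [[-0.15, -0.99, 0.0], [-0.97, 0.14, -0.2], [0.2, -0.03, -0.98]]
{'t': 0.1, 'q': array([ 1.00250707e+00,  5.28402633e-01,  1.43378105e+00, -1.64338494e-06,
        1.18140637e+00, -1.78492720e-01]), 'qd': array([-0.00028686, -0.00395441, -0.00305309, -0.00012426, -0.00122536,
       -0.00185438]), 'tau': array([ 1.72939876e-04, -4.43307388e+01, -1.78586286e+01, -2.13164321e-04,
        3.92084738e-03,  8.10033043e-06]), 'tcp_pos': array([0.23713427, 0.57760495, 0.24941117]), 'tool_rot': array([ 1.93666329e-01,  9.81066947e-01, -9.30162380e-04, -3.63593091e-04]), 'force': array([-0.62927952,  0.13555104,  0.13832272]), 'ft_torque': array([ 0.01664412, -0.00779111, -0.0089705 ]), 'gripper_force': 0.0, 'finger_gap': 1.0007911901297648}
```

View pics/t0x.png

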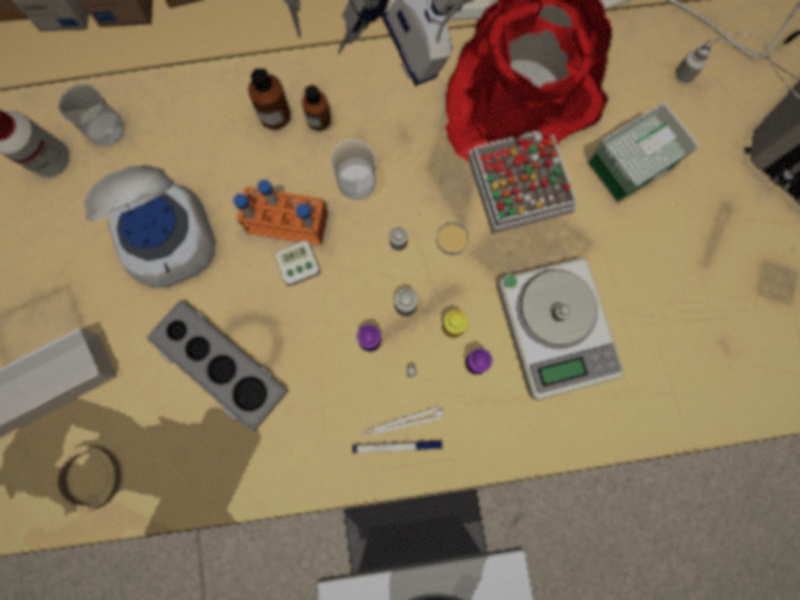

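View pics/s0x.png

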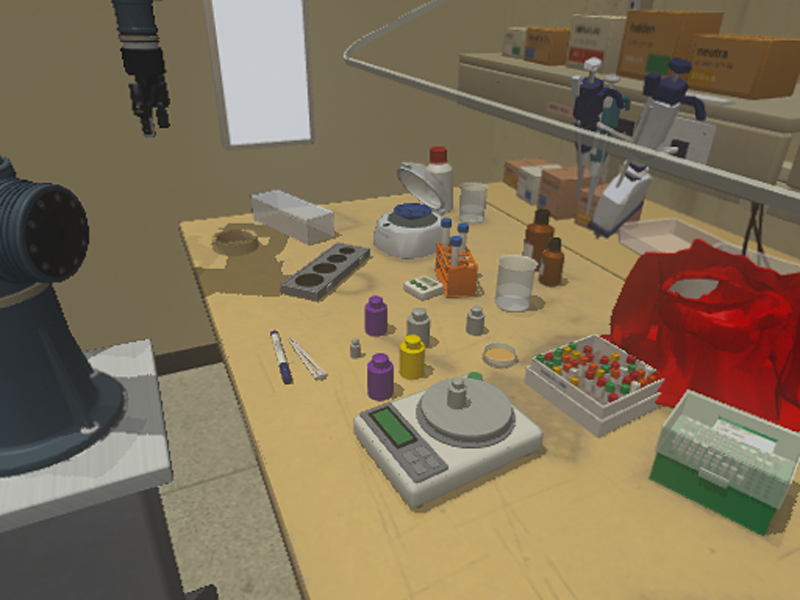

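The top view (800x600 zoom) shows these candidates:
- **Grey weights on the bench:** (405,300), (398,237) and (411,370).
- **Grey weight on the pan:** (561,311).
- **Look-alikes:** purple at (369,337) and (479,361), yellow at (455,322).
- **Case seats:** (249,393), the largest, then (221,369), (197,348) and (177,330).

By size and colour I take 500 g = (405,300), 200 g = (398,237), 50 g = (411,370) and 100 g = the one on the pan. I'll check this in crops.

```bash
python3 - <<'E'
from h import *
b=cv2.imread('pics/t0.png')
def crop(f,x,y,w,h,s):
    cv2.imwrite(f'pics/{f}.png',cv2.resize(b[y:y+h,x:x+w],None,fx=s,fy=s,interpolation=cv2.INTER_CUBIC))
crop('cw',225,130,160,120,5); crop('cc',85,180,110,100,6)
E
```

```text
(no output)
```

View pics/cw.png

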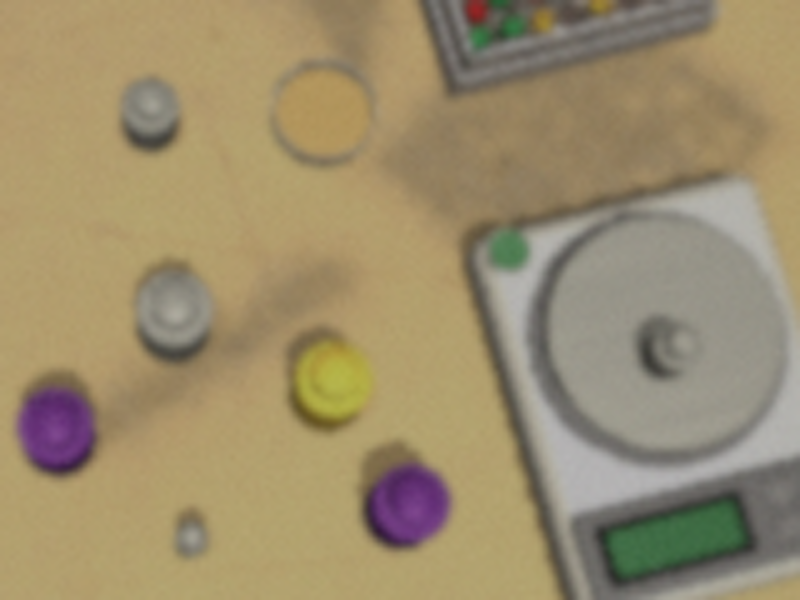

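View pics/cc.png

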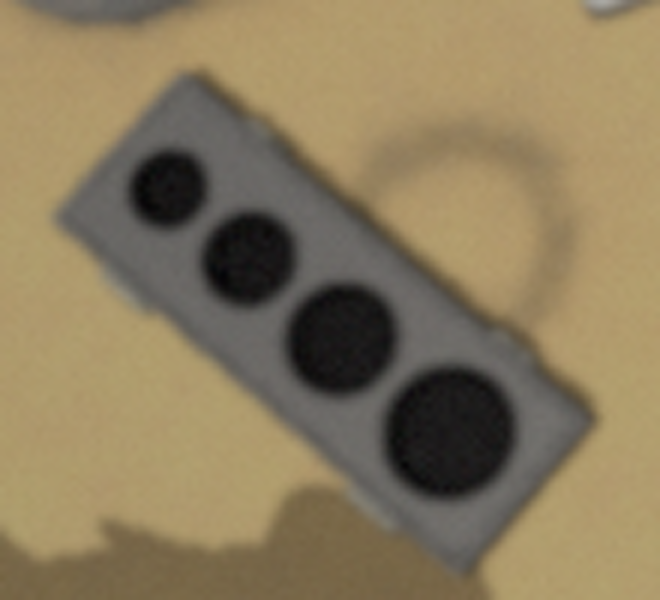

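The crops confirm the choice: the grey bodies measure about 75, 56 and 33 px wide (5x zoom), which fits 500, 200 and 50 g, and the 100 g is on the pan. Next I fit positions and overlay them in both cameras.

```bash
cat > fit.py <<'E'
from h import *
W={'500':(.038,.05,.065,.024,0),'200':(.03,.035,.048,.019,0),'100':(.023,.028,.039,.016,.058),'50':(.0166,.023,.032,.012,0)}
px={'500':(174,303),'200':(150,105),'100':(676,345),'50':(191,536)}
pos={k:p2w('top',(225+(u+.5)/5-.5,130+(v+.5)/5-.5),W[k][4]+W[k][1]) for k,(u,v) in px.items()}
sp=[(450,432),(342,340),(249,258),(168,188)]
S=np.array([p2w('top',(85+(u+.5)/6-.5,180+(v+.5)/6-.5),.021)[:2] for u,v in sp])
ys=np.array([73.5,14,-38,-84])/1000
A=np.c_[ys,np.ones(4)];X,res,_,_=np.linalg.lstsq(A,S,rcond=None)
d=X[0]/np.linalg.norm(X[0]);F=S.mean(0)+np.outer(ys-ys.mean(),d)
E
python3 - <<'E'
from fit import *
print({k:v.round(4)[:2].tolist() for k,v in pos.items()});print(F.round(4).tolist(),'scale',np.linalg.norm(X[0]),'res',(S-F).round(4).tolist(),'dir',np.degrees(np.arctan2(d[1],d[0])))
th=np.linspace(0,2*np.pi,40)
def circ(im,n,c,r,z,col,s,o):
    P=np.array([(w2p(n,(c[0]+r*np.cos(t),c[1]+r*np.sin(t),z))-o+.5)*s-.5 for t in th]);cv2.polylines(im,[P.round().astype(int)],True,col,1)
def draw(n,f,x,y,w,h,s):
    im=cv2.resize(cv2.imread(f)[y:y+h,x:x+w],None,fx=s,fy=s,interpolation=cv2.INTER_CUBIC);o=np.array([x,y])
    for k,p in pos.items():
        D,H,T,kd,b=W[k]
        circ(im,n,p,D/2,b,(0,0,255),s,o);circ(im,n,p,D/2,b+H,(0,255,0),s,o);circ(im,n,p,kd/2,b+T-kd*.3,(255,0,0),s,o)
    for p,r in zip(F,(26,22,18.5,15.3)): circ(im,n,p,r/1000,.021,(0,255,255),s,o)
    return im
a=draw('top','pics/t0.png',225,130,160,120,5);cv2.imwrite('pics/o1.png',a)
b=draw('scene','pics/s0.png',170,150,180,130,4.4) ;cv2.imwrite('pics/o2.png',b)
E
```

```text
{'500': [0.5517, -0.0376], '200': [0.6577, -0.0414], '100': [0.4905, -0.264], '50': [0.4412, -0.0298]}
[[0.4421, 0.2238], [0.4861, 0.2639], [0.5245, 0.299], [0.5584, 0.33]] scale 1.0039295660544962 res [[-0.0, -0.0002], [-0.0005, -0.0001], [0.0002, 0.0], [0.0003, 0.0002]] dir -137.58141217564008
```

View pics/o1.png

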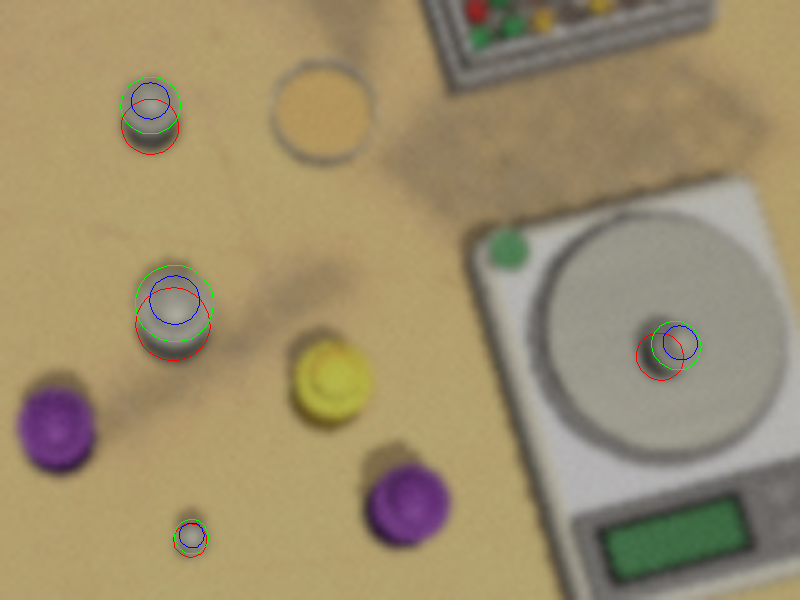

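View pics/o2.png

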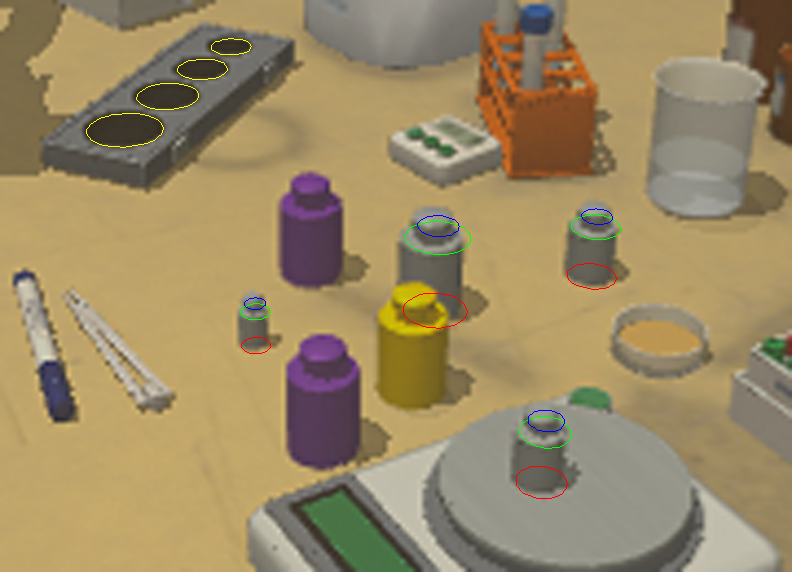

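The top overlay fits all four weights well. The scene overlay agrees on the seats and sits about 1 px right of the weights. I'll use a tool yaw of -47.6° throughout, so the jaws close across the seat row, and turn first.

Emit:
{"method": "servo_tool", "body": {"rows": [[[0, 0, 7.16, 0, 0, 0, 0.3], [0, 0, 7.16, 0, 0, 0, 0.3], [0, 0, 7.16, 0, 0, 0, 0.3], [0, 0, 7.16, 0, 0, 0, 0.3], [0, 0, 7.16, 0, 0, 0, 0.3], [0, 0, 7.16, 0, 0, 0, 0.3], [0, 0, 7.16, 0, 0, 0, 0.3], [0, 0, 7.16, 0, 0, 0, 0.3]]], "squeeze": 40}}

```text
t: 0.77
tcp_pos: [0.2372, 0.5778, 0.2497]
tool_rot: [0.643, 0.766, -0.001, 0.0]
force: [0.2, 0.1, -0.9]
finger_gap: 0.648
gripper_force: 0.0
```

Emit:
{"method": "servo_tool", "body": {"rows": [[[0, 0, 7.16, 0, 0, 0, 0.3], [0, 0, 7.16, 0, 0, 0, 0.3], [0, 0, 7.16, 0, 0, 0, 0.3], [0, 0, 7.16, 0, 0, 0, 0.3], [0, 0, 7.16, 0, 0, 0, 0.3], [0, 0, 7.16, 0, 0, 0, 0.3], [0, 0, 7.16, 0, 0, 0, 0.3], [0, 0, 0.7, 0, 0, 0, 0.3]]]}}

```text
t: 1.43
tcp_pos: [0.2373, 0.5778, 0.2497]
tool_rot: [0.908, 0.418, -0.001, 0.0]
force: [-1.1, -0.1, 0.0]
finger_gap: 0.651
gripper_force: 0.0
```

```bash
cat > go.py <<'E'
from h import *
import sys
s=manip.sense();M=R.from_quat(s['tool_rot'])
y=M.apply([0,1,0]);print('t',s['t'],'tcp',s['tcp_pos'].round(4),'psi',np.degrees(np.arctan2(y[1],y[0])).round(2),'z',M.apply([0,0,1]).round(3),'gap',s['finger_gap']*85,'f',s['force'].round(1))
if len(sys.argv)>3: print('shift',M.inv().apply(np.array(sys.argv[1:4],float)-s['tcp_pos']).round(4))
E
python3 go.py .5517 -.0376 .15
```

```text
t 1.4333 tcp [0.2373 0.5778 0.2497] psi -40.58 z [-0.001 -0.001 -1.   ] gap 55.33814764373917 f [-1.1 -0.1  0. ]
shift [-0.2627  0.6391  0.1002]
```

Emit:
{"method": "servo_tool", "body": {"rows": [[[0, 0, 0, 0, 0, 0, 0.3], [0, 0, 0, 0, 0, 0, 0.3], [0, 0, 0, 0, 0, 0, 0.3]]]}}

```text
t: 1.68
tcp_pos: [0.2374, 0.578, 0.2501]
tool_rot: [0.908, 0.42, -0.0, 0.0]
force: [0.1, 0.5, -0.3]
finger_gap: 0.649
gripper_force: 0.0
```

```bash
python3 go.py .5517 -.0376 .15
```

```text
t 1.6833 tcp [0.2374 0.578  0.2501] psi -40.33 z [-0. -0. -1.] gap 55.176331853056645 f [ 0.1  0.5 -0.3]
shift [-0.2659  0.638   0.1003]
```

Emit:
{"method": "servo_tool", "body": {"rows": [[[0, 0, 7.16, 0, 0, 0, 0.3], [0, 0, 0, -0.0108, 0.0392, 0, 0.3], [0, 0, 0, -0.0108, 0.0392, 0, 0.3], [0, 0, 0, -0.0108, 0.0392, 0, 0.3], [0, 0, 0, -0.0108, 0.0392, 0, 0.3], [0, 0, 0, -0.0108, 0.0392, 0, 0.3], [0, 0, 0, -0.0108, 0.0392, 0, 0.3], [0, 0, 0, -0.0108, 0.0392, 0, 0.3]]]}}

```text
t: 2.35
tcp_pos: [0.3672, 0.3229, 0.2506]
tool_rot: [0.932, 0.363, 0.0, -0.0]
force: [0.6, 0.2, 0.1]
finger_gap: 0.656
gripper_force: 0.0
```

Emit:
{"method": "servo_tool", "body": {"rows": [[[0, 0, 0, -0.0108, 0.0392, 0, 0.3], [0, 0, 0, -0.0108, 0.0392, 0, 0.3], [0, 0, 0, -0.0108, 0.0392, 0, 0.3], [0, 0, 0, -0.0108, 0.0392, 0, 0.3], [0, 0, 0, -0.0108, 0.0392, 0, 0.3], [0, 0, 0, -0.0108, 0.0392, 0, 0.3], [0, 0, 0, -0.0108, 0.0392, 0, 0.3], [0, 0, 0, -0.0108, 0.0392, 0, 0.3]]]}}

```text
t: 3.02
tcp_pos: [0.515, 0.0327, 0.2506]
tool_rot: [0.932, 0.362, 0.0, 0.0]
force: [0.4, 0.6, -0.2]
finger_gap: 0.651
gripper_force: 0.0
```

Emit:
{"method": "servo_tool", "body": {"rows": [[[0, 0, 0, -0.0108, 0.0392, 0, 0.3], [0, 0, 0, 0, 0, 0.03, 0.3], [0, 0, 0, 0, 0, 0.04, 0.3], [0, 0, 0, 0, 0, 0.03, 0.3], [0, 0, 0, 0, 0, 0, 0.3], [0, 0, 0, 0, 0, 0, 0.3]]]}}

```text
t: 3.52
tcp_pos: [0.5319, -0.0015, 0.1493]
tool_rot: [0.932, 0.362, -0.002, -0.001]
force: [0.3, 0.3, 0.4]
finger_gap: 0.647
gripper_force: 0.0
```

```bash
python3 go.py .5517 -.0376 .034
```

```text
t 3.5167 tcp [ 0.5319 -0.0015  0.1493] psi -47.56 z [-0.004  0.001 -1.   ] gap 55.00672648219472 f [0.3 0.3 0.4]
shift [-0.0095  0.0404  0.1152]
```

Emit:
{"method": "servo_tool", "body": {"rows": [[[0, 0, 0, -0.005, 0.02, 0, 0.3], [0, 0, 0, -0.0045, 0.0204, 0, 0.3], [0, 0, 0, 0, 0, 0.03, 0.3], [0, 0, 0, 0, 0, 0.02, 0.3], [0, 0, 0, 0, 0, 0, 0.3], [0, 0, 0, 0, 0, 0, 0.3]]]}}

```text
t: 4.02
tcp_pos: [0.5539, -0.0377, 0.1018]
tool_rot: [0.932, 0.362, 0.001, 0.0]
force: [0.6, 0.1, 0.4]
finger_gap: 0.652
gripper_force: 0.0
```

```bash
python3 go.py .5517 -.0376 .032; python3 - <<'E'
from h import *
a=snap('scene','s1');b=snap('top','t1')
A=cv2.resize(a[160:260,210:320],(660,600),interpolation=cv2.INTER_CUBIC)
cv2.imwrite('pics/c1.png',A)
E
```

```text
t 4.0167 tcp [ 0.5539 -0.0377  0.1018] psi -47.54 z [ 0.002 -0.    -1.   ] gap 55.405574344546835 f [0.6 0.1 0.4]
shift [-0.0016 -0.0016  0.0698]
```

View pics/c1.png

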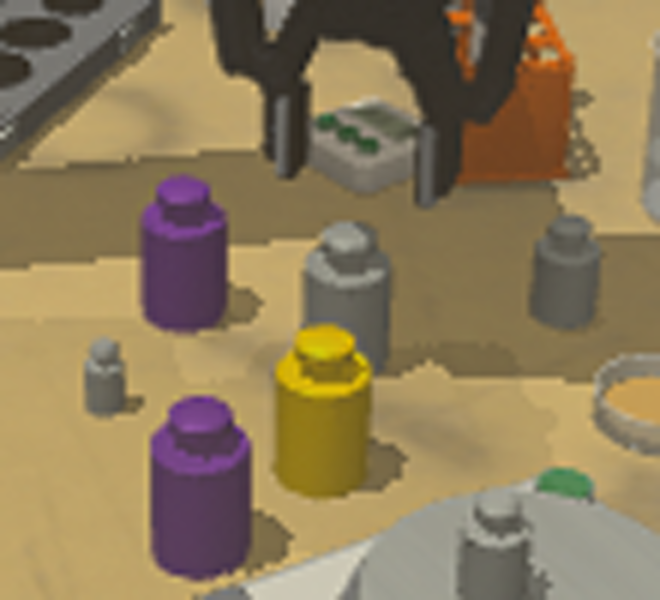

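The scene crop shows the jaws' midpoint near column 359 and the 500 g axis near 347. That is a few mm left, partly the known 2 mm residual. I'll compare it with the calibrated projection.

```bash
python3 - <<'E'
from h import *
s=manip.sense();M=R.from_quat(s['tool_rot']);p=s['tcp_pos']
for k in(-1,1): 
    for dz in (.008,.014,.019): print(k,dz,((w2p('scene',p+M.apply([0,k*.0276,dz]))-[210,160]+.5)*6-.5).round(0))
for x in (.5517,.5517-.003): print(((w2p('scene',[x,-.0376,.05])-[210,160]+.5)*6-.5).round(0))
E
```

```text
-1 0.008 [305. 157.]
-1 0.014 [305. 170.]
-1 0.019 [305. 180.]
1 0.008 [430. 183.]
1 0.014 [429. 195.]
1 0.019 [428. 206.]
[357. 264.]
[351. 265.]
```

The scene camera itself reads about 1 px to the right, jaws included, so the top-camera estimates hold. Descending and gripping.

Emit:
{"method": "servo_tool", "body": {"rows": [[[0, 0, 0, -0.002, -0.002, 0.01, 0.3], [0, 0, 0, 0, 0, 0.02, 0.3], [0, 0, 0, 0, 0, 0.02, 0.3], [0, 0, 0, 0, 0, 0.019, 0.3], [0, 0, 0, 0, 0, 0, 0.3], [0, 0, 0, 0, 0, 0, 0]]]}}

```text
t: 4.62
tcp_pos: [0.5508, -0.0375, 0.0322]
tool_rot: [0.932, 0.362, 0.0, 0.0]
force: [0.1, 0.3, 0.0]
finger_gap: 0.519
gripper_force: 0.0
```

Emit:
{"method": "servo_tool", "body": {"rows": [[[0, 0, 0, 0, 0, 0, -0.15], [0, 0, 0, 0, 0, 0, -0.3], [0, 0, 0, 0, 0, 0, -0.5], [0, 0, 0, 0, 0, 0, -0.6], [0, 0, 0, 0, 0, 0, -0.6]]], "squeeze": 50}}

```text
t: 5.03
tcp_pos: [0.5509, -0.0375, 0.033]
tool_rot: [0.932, 0.362, 0.001, 0.001]
force: [-1.8, 1.9, 6.3]
finger_gap: 0.419
gripper_force: 50.2
```

```bash
python3 go.py .4421 .2238 .12
```

```text
t 5.0333 tcp [ 0.5509 -0.0375  0.033 ] psi -47.59 z [ 0.002 -0.    -1.   ] gap 35.64150573237601 f [-1.8  1.9  6.3]
shift [ 0.096  -0.2662 -0.0873]
```

Emit:
{"method": "servo_tool", "body": {"rows": [[[0, 0, 0, 0, 0, -0.01, -0.6], [0, 0, 0, 0, 0, -0.03, -0.6], [0, 0, 0, 0, 0, -0.03, -0.6], [0, 0, 0, 0, 0, -0.03, -0.6], [0, 0, 0, 0.006, -0.019, 0, -0.6], [0, 0, 0, 0.0135, -0.038, 0, -0.6], [0, 0, 0, 0.0135, -0.038, 0, -0.6], [0, 0, 0, 0.0135, -0.038, 0, -0.6]]]}}

```text
t: 5.7
tcp_pos: [0.4941, 0.0925, 0.132]
tool_rot: [0.933, 0.361, 0.0, 0.0]
force: [1.0, -0.0, -5.9]
finger_gap: 0.419
gripper_force: 51.7
```

Emit:
{"method": "servo_tool", "body": {"rows": [[[0, 0, 0, 0.0135, -0.038, 0, -0.6], [0, 0, 0, 0.0135, -0.038, 0, -0.6], [0, 0, 0, 0.0135, -0.037, 0, -0.6], [0, 0, 0, 0.006, -0.018, 0, -0.6], [0, 0, 0, 0, 0, 0, -0.6], [0, 0, 0, 0, 0, 0, -0.6]]]}}

```text
t: 6.2
tcp_pos: [0.4402, 0.2209, 0.1316]
tool_rot: [0.932, 0.363, 0.0, 0.0]
force: [0.8, 0.3, -4.8]
finger_gap: 0.421
gripper_force: 51.7
```

```bash
python3 go.py .4421 .2238 .06; python3 - <<'E'
from h import *
a=snap('scene','s2');b=snap('top','t2')
A=cv2.resize(a[110:210,170:270],(600,600),interpolation=cv2.INTER_CUBIC)
cv2.imwrite('pics/c2.png',A)
E
```

```text
t 6.2 tcp [0.4402 0.2209 0.1316] psi -47.4 z [ 0. -0. -1.] gap 35.77196628290383 f [ 0.8  0.3 -4.8]
shift [ 0.0034 -0.0009  0.0716]
```

View pics/c2.png

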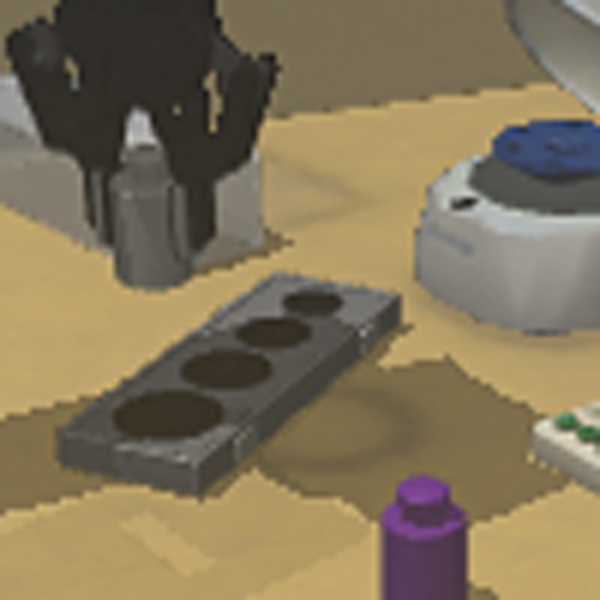

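The 500 g weight is held upright above the case. Lowering it into the largest seat.

Emit:
{"method": "servo_tool", "body": {"rows": [[[0, 0, 0, 0.0034, -0.0009, 0, -0.6], [0, 0, 0, 0, 0, 0.02, -0.6], [0, 0, 0, 0, 0, 0.025, -0.6], [0, 0, 0, 0, 0, 0.02, -0.6], [0, 0, 0, 0, 0, 0.006, -0.6], [0, 0, 0, 0, 0, 0, -0.6]]]}}

```text
t: 6.8
tcp_pos: [0.4426, 0.2219, 0.0589]
tool_rot: [0.933, 0.361, -0.002, -0.0]
force: [-0.8, 0.4, -4.2]
finger_gap: 0.42
gripper_force: 51.5
```

Emit:
{"method": "servo_tool", "body": {"rows": [[[0, 0, 0, 0, 0, 0.004, -0.6], [0, 0, 0, 0, 0, 0.004, -0.6], [0, 0, 0, 0, 0, 0.004, -0.6], [0, 0, 0, 0, 0, 0.002, -0.6], [0, 0, 0, 0, 0, 0, -0.6], [0, 0, 0, 0, 0, 0, -0.6]]]}}

```text
t: 7.3
tcp_pos: [0.4429, 0.223, 0.0465]
tool_rot: [0.932, 0.362, 0.0, 0.0]
force: [0.4, 0.0, -5.2]
finger_gap: 0.421
gripper_force: 51.5
```

```bash
python3 go.py .4421 .2238 .0435
```

```text
t 7.3 tcp [0.4429 0.223  0.0465] psi -47.59 z [ 0.  0. -1.] gap 35.74572316725999 f [ 0.4  0.  -5.2]
shift [-0.0001 -0.0011  0.003 ]
```

Emit:
{"method": "servo_tool", "body": {"rows": [[[0, 0, 0, 0, -0.001, 0.001, -0.6], [0, 0, 0, 0, 0, 0.001, -0.6], [0, 0, 0, 0, 0, 0.001, -0.6], [0, 0, 0, 0, 0, 0.0005, -0.6], [0, 0, 0, 0, 0, 0, -0.6], [0, 0, 0, 0, 0, 0, -0.6]]]}}

```text
t: 7.8
tcp_pos: [0.4421, 0.2238, 0.0435]
tool_rot: [0.932, 0.362, 0.0, -0.0]
force: [-1.8, 0.7, 6.1]
finger_gap: 0.425
gripper_force: 52.7
```

Emit:
{"method": "servo_tool", "body": {"rows": [[[0, 0, 0, 0, 0, 0, -0.1], [0, 0, 0, 0, 0, 0, 0], [0, 0, 0, 0, 0, 0, 0.15], [0, 0, 0, 0, 0, 0, 0.3], [0, 0, 0, 0, 0, -0.02, 0.3], [0, 0, 0, 0, 0, -0.04, 0.3], [0, 0, 0, 0, 0, -0.04, 0.3], [0, 0, 0, 0, 0, 0, 0.3]]]}}

```text
t: 8.47
tcp_pos: [0.4461, 0.2248, 0.1486]
tool_rot: [0.932, 0.362, 0.006, 0.001]
force: [1.1, 0.9, 0.8]
finger_gap: 0.648
gripper_force: 0.0
```

```bash
python3 go.py .6577 -.0414 .15
```

```text
t 8.4667 tcp [0.4461 0.2248 0.1486] psi -47.58 z [ 0.012  0.003 -1.   ] gap 55.054653796277684 f [1.1 0.9 0.8]
shift [-0.0234  0.3393  0.0004]
```

Emit:
{"method": "servo_tool", "body": {"rows": [[[0, 0, 0, -0.0026, 0.036, 0, 0.15], [0, 0, 0, -0.0026, 0.038, 0, 0.15], [0, 0, 0, -0.0026, 0.038, 0, 0.15], [0, 0, 0, -0.0026, 0.038, 0, 0.15], [0, 0, 0, -0.0026, 0.038, 0, 0.15], [0, 0, 0, -0.0026, 0.038, 0, 0.15], [0, 0, 0, -0.0026, 0.038, 0, 0.15], [0, 0, 0, -0.0026, 0.038, 0, 0.15]]]}}

```text
t: 9.13
tcp_pos: [0.6311, -0.0151, 0.1421]
tool_rot: [0.932, 0.361, -0.0, -0.0]
force: [0.5, -0.5, -1.0]
finger_gap: 0.577
gripper_force: 0.0
```

Emit:
{"method": "servo_tool", "body": {"rows": [[[0, 0, 0, -0.0026, 0.037, 0, 0.15], [0, 0, 0, 0, 0, 0.03, 0.15], [0, 0, 0, 0, 0, 0.03, 0.15], [0, 0, 0, 0, 0, 0, 0.15], [0, 0, 0, 0, 0, 0, 0.15]]]}}

```text
t: 9.55
tcp_pos: [0.6514, -0.0421, 0.0804]
tool_rot: [0.932, 0.362, -0.002, -0.002]
force: [0.8, -0.1, 0.8]
finger_gap: 0.574
gripper_force: 0.0
```

```bash
python3 go.py .6577 -.0414 .032
```

```text
t 9.55 tcp [ 0.6514 -0.0421  0.0804] psi -47.61 z [-0.006  0.001 -1.   ] gap 48.75879035039781 f [ 0.8 -0.1  0.8]
shift [0.0053 0.004  0.0484]
```

Emit:
{"method": "servo_tool", "body": {"rows": [[[0, 0, 0, 0.005, 0.004, 0, 0.15], [0, 0, 0, 0, 0, 0, 0.15], [0, 0, 0, 0, 0, 0.02, 0.15], [0, 0, 0, 0, 0, 0.02, 0.15], [0, 0, 0, 0, 0, 0.008, 0.15], [0, 0, 0, 0, 0, 0, 0.15], [0, 0, 0, 0, 0, 0, 0.15]]]}}

```text
t: 10.13
tcp_pos: [0.6605, -0.0418, 0.0358]
tool_rot: [0.932, 0.362, 0.001, 0.0]
force: [-0.2, -0.2, 0.2]
finger_gap: 0.575
gripper_force: 0.0
```

```bash
python3 go.py .6577 -.0414 .032
```

```text
t 10.1333 tcp [ 0.6605 -0.0418  0.0358] psi -47.56 z [ 0.001 -0.    -1.   ] gap 48.836497432806766 f [-0.2 -0.2  0.2]
shift [-0.0018 -0.0021  0.0038]
```

Emit:
{"method": "servo_tool", "body": {"rows": [[[0, 0, 0, -0.0018, -0.002, 0.0035, 0.15], [0, 0, 0, 0, 0, 0, 0.15], [0, 0, 0, 0, 0, 0, -0.05], [0, 0, 0, 0, 0, 0, -0.25], [0, 0, 0, 0, 0, 0, -0.5], [0, 0, 0, 0, 0, 0, -0.7], [0, 0, 0, 0, 0, 0, -0.7], [0, 0, 0, 0, 0, 0, -0.7]]], "squeeze": 40}}

```text
t: 10.8
tcp_pos: [0.6577, -0.0418, 0.0322]
tool_rot: [0.932, 0.362, 0.001, 0.0]
force: [-0.7, -0.4, 4.6]
finger_gap: 0.319
gripper_force: 39.7
```

```bash
python3 go.py .4861 .2639 .13
```

```text
t 10.8 tcp [ 0.6577 -0.0418  0.0322] psi -47.59 z [ 0.001 -0.    -1.   ] gap 27.08510716057999 f [-0.7 -0.4  4.6]
shift [ 0.0796 -0.3413 -0.0981]
```

Emit:
{"method": "servo_tool", "body": {"rows": [[[0, 0, 0, 0, 0, -0.02, -0.7], [0, 0, 0, 0, 0, -0.04, -0.7], [0, 0, 0, 0, 0, -0.04, -0.7], [0, 0, 0, 0, 0, -0.01, -0.7], [0, 0, 0, 0.0044, -0.019, 0, -0.7], [0, 0, 0, 0.0088, -0.038, 0, -0.7], [0, 0, 0, 0.0088, -0.038, 0, -0.7], [0, 0, 0, 0.0088, -0.038, 0, -0.7]]]}}

```text
t: 11.47
tcp_pos: [0.5886, 0.0779, 0.1403]
tool_rot: [0.933, 0.361, -0.001, -0.0]
force: [0.1, 1.5, -2.9]
finger_gap: 0.323
gripper_force: 39.9
```

Emit:
{"method": "servo_tool", "body": {"rows": [[[0, 0, 0, 0.0088, -0.038, 0, -0.7], [0, 0, 0, 0.0088, -0.038, 0, -0.7], [0, 0, 0, 0.0088, -0.038, 0, -0.7], [0, 0, 0, 0.0088, -0.038, 0, -0.7], [0, 0, 0, 0.0088, -0.037, 0, -0.7], [0, 0, 0, 0.0044, -0.019, 0, -0.7], [0, 0, 0, 0, 0, 0, -0.7], [0, 0, 0, 0, 0, 0, -0.7]]]}}

```text
t: 12.13
tcp_pos: [0.4845, 0.2642, 0.1405]
tool_rot: [0.932, 0.363, -0.001, 0.0]
force: [-0.2, -0.7, -2.3]
finger_gap: 0.321
gripper_force: 40.0
```

```bash
python3 go.py .4861 .2639 .0435
```

```text
t 12.1333 tcp [0.4845 0.2642 0.1405] psi -47.42 z [-0.001 -0.001 -1.   ] gap 27.261017072338117 f [-0.2 -0.7 -2.3]
shift [0.0011 0.0014 0.097 ]
```

Emit:
{"method": "servo_tool", "body": {"rows": [[[0, 0, 0, 0.001, 0.001, 0.02, -0.7], [0, 0, 0, 0, 0, 0.03, -0.7], [0, 0, 0, 0, 0, 0.025, -0.7], [0, 0, 0, 0, 0, 0.01, -0.7], [0, 0, 0, 0, 0, 0.003, -0.7], [0, 0, 0, 0, 0, 0.002, -0.7], [0, 0, 0, 0, 0, 0, -0.7], [0, 0, 0, 0, 0, 0, -0.7]]]}}

```text
t: 12.8
tcp_pos: [0.4882, 0.2634, 0.0524]
tool_rot: [0.932, 0.361, 0.001, 0.0]
force: [0.1, 0.1, -2.8]
finger_gap: 0.323
gripper_force: 39.9
```

```bash
python3 go.py .4861 .2639 .0427
```

```text
t 12.8 tcp [0.4882 0.2634 0.0524] psi -47.62 z [ 0.002  0.001 -1.   ] gap 27.45701268980898 f [ 0.1  0.1 -2.8]
shift [-0.0012 -0.0018  0.0097]
```

Emit:
{"method": "servo_tool", "body": {"rows": [[[0, 0, 0, -0.001, -0.0015, 0.002, -0.7], [0, 0, 0, 0, 0, 0.002, -0.7], [0, 0, 0, 0, 0, 0.002, -0.7], [0, 0, 0, 0, 0, 0.0015, -0.7], [0, 0, 0, 0, 0, 0.001, -0.7], [0, 0, 0, 0, 0, 0.001, -0.7], [0, 0, 0, 0, 0, 0, -0.7], [0, 0, 0, 0, 0, 0, -0.7]]]}}

```text
t: 13.47
tcp_pos: [0.4853, 0.264, 0.0426]
tool_rot: [0.932, 0.362, 0.0, 0.0]
force: [-2.0, -1.0, 5.0]
finger_gap: 0.32
gripper_force: 40.7
```

Emit:
{"method": "servo_tool", "body": {"rows": [[[0, 0, 0, 0, 0, 0, -0.2], [0, 0, 0, 0, 0, 0, -0.1], [0, 0, 0, 0, 0, 0, 0], [0, 0, 0, 0, 0, 0, 0.1], [0, 0, 0, 0, 0, -0.02, 0.1], [0, 0, 0, 0, 0, -0.04, 0.1], [0, 0, 0, 0, 0, -0.04, 0.1], [0, 0, 0, 0, 0, -0.04, 0.1]]]}}

```text
t: 14.13
tcp_pos: [0.4847, 0.2636, 0.1827]
tool_rot: [0.932, 0.362, -0.001, -0.0]
force: [0.9, 0.2, 0.6]
finger_gap: 0.546
gripper_force: 0.0
```

Emit:
{"method": "servo_tool", "body": {"rows": [[[0, 0, 0, 0, 0, 0, 0.1], [0, 0, 0, 0, 0, 0, 0.1]]]}}

```text
t: 14.3
tcp_pos: [0.487, 0.2644, 0.1845]
tool_rot: [0.932, 0.362, 0.003, 0.0]
force: [0.2, -0.0, -0.2]
finger_gap: 0.546
gripper_force: 0.0
```

```bash
python3 go.py .4905 -.264 .17; python3 - <<'E'
from h import *
b=snap('top','t3');a=snap('scene','s3')
A=cv2.resize(a[140:220,170:250],(480,480),interpolation=cv2.INTER_CUBIC)
cv2.imwrite('pics/c3.png',A)
E
```

```text
t 14.3 tcp [0.487  0.2644 0.1845] psi -47.59 z [ 0.006  0.002 -1.   ] gap 46.41479351464932 f [ 0.2 -0.  -0.2]
shift [-0.3539  0.3925  0.0135]
```

View pics/c3.png

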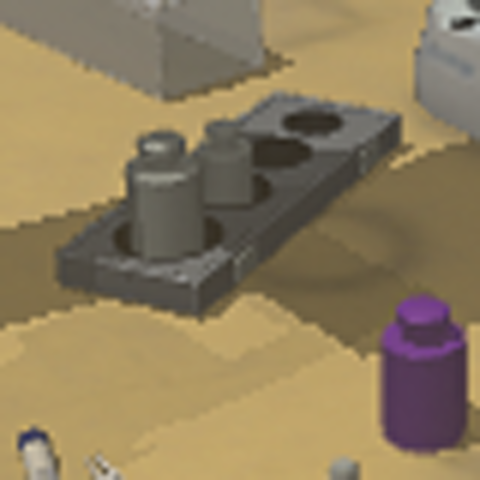

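Both weights stand upright and sunk in their seats. Next is the 100 g weight on the pan.

Emit:
{"method": "servo_tool", "body": {"rows": [[[0, 0, 0, -0.0136, 0.0151, 0, -0.05], [0, 0, 0, -0.0272, 0.0302, 0, -0.05], [0, 0, 0, -0.0272, 0.0302, 0, -0.05], [0, 0, 0, -0.0272, 0.0302, 0, -0.05], [0, 0, 0, -0.0272, 0.0302, 0, -0.05], [0, 0, 0, -0.0272, 0.0302, 0, -0.05], [0, 0, 0, -0.0272, 0.0302, 0, -0.05], [0, 0, 0, -0.0272, 0.0302, 0, -0.05]]]}}

```text
t: 15.07
tcp_pos: [0.4858, -0.0425, 0.1798]
tool_rot: [0.932, 0.362, -0.002, -0.002]
force: [0.6, -0.0, -0.6]
finger_gap: 0.476
gripper_force: 0.0
```

Emit:
{"method": "servo_tool", "body": {"rows": [[[0, 0, 0, -0.0272, 0.0302, 0, -0.05], [0, 0, 0, -0.0272, 0.0302, 0, -0.05], [0, 0, 0, -0.0272, 0.0302, 0, -0.05], [0, 0, 0, -0.0272, 0.0302, 0, -0.05], [0, 0, 0, -0.0272, 0.0302, 0, -0.05], [0, 0, 0, -0.0136, 0.0151, 0.02, -0.05], [0, 0, 0, 0, 0, 0, -0.05], [0, 0, 0, 0, 0, 0, -0.05]]]}}

```text
t: 15.73
tcp_pos: [0.487, -0.2643, 0.1587]
tool_rot: [0.933, 0.36, -0.002, -0.003]
force: [-0.4, 0.7, -0.2]
finger_gap: 0.472
gripper_force: 0.0
```

```bash
python3 go.py .4905 -.264 .0895
```

```text
t 15.7333 tcp [ 0.487  -0.2643  0.1587] psi -47.76 z [-0.005  0.005 -1.   ] gap 40.087562713739494 f [-0.4  0.7 -0.2]
shift [0.0028 0.0026 0.0692]
```

Emit:
{"method": "servo_tool", "body": {"rows": [[[0, 0, 0, 0.0015, 0.001, 0.01, -0.05], [0, 0, 0, 0, 0, 0.02, -0.05], [0, 0, 0, 0, 0, 0, -0.05], [0, 0, 0, 0, 0, 0, -0.05], [0, 0, 0, 0, 0, 0, -0.05]]]}}

```text
t: 16.15
tcp_pos: [0.491, -0.263, 0.132]
tool_rot: [0.932, 0.362, -0.0, -0.0]
force: [-0.3, 0.1, 0.2]
finger_gap: 0.474
gripper_force: 0.0
```

```bash
python3 go.py .4905 -.264 .0895
```

```text
t 16.15 tcp [ 0.491 -0.263  0.132] psi -47.5 z [-0.  0. -1.] gap 40.33020508954256 f [-0.3  0.1  0.2]
shift [-0.0011  0.0004  0.0425]
```

Emit:
{"method": "servo_tool", "body": {"rows": [[[0, 0, 0, -0.001, 0, 0.01, -0.05], [0, 0, 0, 0, 0, 0.02, -0.05], [0, 0, 0, 0, 0, 0.0115, -0.05], [0, 0, 0, 0, 0, 0, -0.05], [0, 0, 0, 0, 0, 0, -0.15], [0, 0, 0, 0, 0, 0, -0.3], [0, 0, 0, 0, 0, 0, -0.5], [0, 0, 0, 0, 0, 0, -0.7]]], "squeeze": 30}}

```text
t: 16.82
tcp_pos: [0.4905, -0.2652, 0.0912]
tool_rot: [0.932, 0.362, 0.0, 0.001]
force: [0.8, 0.3, 0.9]
finger_gap: 0.242
gripper_force: 29.3
```

Emit:
{"method": "servo_tool", "body": {"rows": [[[0, 0, 0, 0, 0, 0, -0.8], [0, 0, 0, 0, 0, 0, -0.8]]]}}

```text
t: 16.98
tcp_pos: [0.4905, -0.2652, 0.0911]
tool_rot: [0.932, 0.362, 0.0, 0.001]
force: [-0.6, -0.3, 4.5]
finger_gap: 0.24
gripper_force: 29.5
```

```bash
python3 go.py .5245 .299 .17
```

```text
t 16.9833 tcp [ 0.4905 -0.2652  0.0911] psi -47.59 z [ 0.001 -0.001 -1.   ] gap 20.436142987379366 f [-0.6 -0.3  4.5]
shift [ 0.4057 -0.3935 -0.0794]
```

Emit:
{"method": "servo_tool", "body": {"rows": [[[0, 0, 0, 0, 0, -0.02, -0.8], [0, 0, 0, 0, 0, -0.03, -0.8], [0, 0, 0, 0, 0, -0.03, -0.8], [0, 0, 0, 0.0145, -0.014, 0, -0.8], [0, 0, 0, 0.029, -0.0281, 0, -0.8], [0, 0, 0, 0.029, -0.0281, 0, -0.8], [0, 0, 0, 0.029, -0.0281, 0, -0.8], [0, 0, 0, 0.029, -0.0281, 0, -0.8]]]}}

```text
t: 17.65
tcp_pos: [0.5008, -0.0821, 0.1704]
tool_rot: [0.933, 0.361, 0.0, 0.0]
force: [0.8, 0.4, -1.3]
finger_gap: 0.243
gripper_force: 29.6
```

Emit:
{"method": "servo_tool", "body": {"rows": [[[0, 0, 0, 0.029, -0.0281, 0, -0.8], [0, 0, 0, 0.029, -0.0281, 0, -0.8], [0, 0, 0, 0.029, -0.0281, 0, -0.8], [0, 0, 0, 0.029, -0.0281, 0, -0.8], [0, 0, 0, 0.029, -0.0281, 0, -0.8], [0, 0, 0, 0.029, -0.0281, 0, -0.8], [0, 0, 0, 0.029, -0.0281, 0, -0.8], [0, 0, 0, 0.029, -0.0281, 0, -0.8]]]}}

```text
t: 18.32
tcp_pos: [0.5204, 0.2409, 0.1702]
tool_rot: [0.932, 0.362, -0.0, 0.0]
force: [0.3, -0.2, -0.9]
finger_gap: 0.241
gripper_force: 29.6
```

Emit:
{"method": "servo_tool", "body": {"rows": [[[0, 0, 0, 0.029, -0.0281, 0, -0.8], [0, 0, 0, 0.0145, -0.014, 0, -0.8], [0, 0, 0, 0, 0, 0.03, -0.8], [0, 0, 0, 0, 0, 0, -0.8], [0, 0, 0, 0, 0, 0, -0.8], [0, 0, 0, 0, 0, 0, -0.8]]]}}

```text
t: 18.82
tcp_pos: [0.5244, 0.2986, 0.1404]
tool_rot: [0.932, 0.361, -0.001, 0.0]
force: [0.2, -0.3, -1.0]
finger_gap: 0.24
gripper_force: 29.6
```

```bash
python3 go.py .5245 .299 .0436
```

```text
t 18.8167 tcp [0.5244 0.2986 0.1404] psi -47.64 z [-0.001 -0.001 -1.   ] gap 20.361047624171462 f [ 0.2 -0.3 -1. ]
shift [ 0.0005 -0.0002  0.0968]
```

Emit:
{"method": "servo_tool", "body": {"rows": [[[0, 0, 0, 0, 0, 0.02, -0.8], [0, 0, 0, 0, 0, 0.03, -0.8], [0, 0, 0, 0, 0, 0.025, -0.8], [0, 0, 0, 0, 0, 0.01, -0.8], [0, 0, 0, 0, 0, 0.003, -0.8], [0, 0, 0, 0, 0, 0.002, -0.8], [0, 0, 0, 0, 0, 0, -0.8], [0, 0, 0, 0, 0, 0, -0.8]]]}}

```text
t: 19.48
tcp_pos: [0.5258, 0.2995, 0.0519]
tool_rot: [0.932, 0.362, 0.002, 0.0]
force: [-0.1, 0.0, -0.6]
finger_gap: 0.239
gripper_force: 29.6
```

```bash
python3 go.py .5245 .299 .0436
```

```text
t 19.4833 tcp [0.5258 0.2995 0.0519] psi -47.61 z [ 0.003  0.001 -1.   ] gap 20.354470420027127 f [-0.1  0.  -0.6]
shift [-0.0013 -0.0005  0.0083]
```

Emit:
{"method": "servo_tool", "body": {"rows": [[[0, 0, 0, -0.0007, 0, 0.002, -0.8], [0, 0, 0, 0, 0, 0.002, -0.8], [0, 0, 0, 0, 0, 0.0015, -0.8], [0, 0, 0, 0, 0, 0.001, -0.8], [0, 0, 0, 0, 0, 0.001, -0.8], [0, 0, 0, 0, 0, 0.0007, -0.8], [0, 0, 0, 0, 0, 0, -0.8], [0, 0, 0, 0, 0, 0, -0.8]]]}}

```text
t: 20.15
tcp_pos: [0.5241, 0.299, 0.0436]
tool_rot: [0.932, 0.362, 0.0, 0.0]
force: [-1.9, -0.4, 8.6]
finger_gap: 0.24
gripper_force: 30.6
```

Emit:
{"method": "servo_tool", "body": {"rows": [[[0, 0, 0, 0, 0, 0, -0.4], [0, 0, 0, 0, 0, 0, -0.3], [0, 0, 0, 0, 0, 0, -0.2], [0, 0, 0, 0, 0, 0, -0.1], [0, 0, 0, 0, 0, -0.02, -0.1], [0, 0, 0, 0, 0, -0.04, -0.1], [0, 0, 0, 0, 0, -0.04, -0.1], [0, 0, 0, 0, 0, -0.01, -0.1]]]}}

```text
t: 20.82
tcp_pos: [0.5273, 0.3001, 0.1576]
tool_rot: [0.932, 0.362, 0.005, 0.0]
force: [1.5, 0.3, 0.6]
finger_gap: 0.449
gripper_force: 0.0
```

Emit:
{"method": "servo_tool", "body": {"rows": [[[0, 0, 0, 0, 0, 0, -0.1], [0, 0, 0, 0, 0, 0, -0.1]]]}}

```text
t: 20.98
tcp_pos: [0.524, 0.2988, 0.1523]
tool_rot: [0.932, 0.362, 0.0, 0.0]
force: [-1.3, -0.2, -1.1]
finger_gap: 0.45
gripper_force: 0.0
```

```bash
python3 go.py .4412 -.0298 .15
```

```text
t 20.9833 tcp [0.524  0.2988 0.1523] psi -47.59 z [ 0.001  0.    -1.   ] gap 38.26366922492097 f [-1.3 -0.2 -1.1]
shift [-0.2828  0.1868  0.0021]
```

Emit:
{"method": "servo_tool", "body": {"rows": [[[0, 0, 0, -0.0166, 0.011, 0, -0.2], [0, 0, 0, -0.0333, 0.022, 0, -0.2], [0, 0, 0, -0.0333, 0.022, 0, -0.2], [0, 0, 0, -0.0333, 0.022, 0, -0.2], [0, 0, 0, -0.0333, 0.022, 0, -0.2], [0, 0, 0, -0.0333, 0.022, 0, -0.2], [0, 0, 0, -0.0333, 0.022, 0, -0.2], [0, 0, 0, -0.0333, 0.022, 0, -0.2]]]}}

```text
t: 21.65
tcp_pos: [0.4485, 0.0074, 0.1502]
tool_rot: [0.932, 0.362, -0.002, -0.001]
force: [0.5, -0.3, -0.1]
finger_gap: 0.401
gripper_force: 0.0
```

Emit:
{"method": "servo_tool", "body": {"rows": [[[0, 0, 0, -0.0333, 0.0218, 0, -0.2], [0, 0, 0, 0, 0, 0.03, -0.2], [0, 0, 0, 0, 0, 0.04, -0.2], [0, 0, 0, 0, 0, 0, -0.2], [0, 0, 0, 0, 0, 0, -0.2], [0, 0, 0, 0, 0, 0, -0.2]]]}}

```text
t: 22.15
tcp_pos: [0.4405, -0.0294, 0.0822]
tool_rot: [0.932, 0.362, -0.001, -0.001]
force: [1.7, 0.6, 0.4]
finger_gap: 0.404
gripper_force: 0.0
```

```bash
python3 go.py .4412 -.0298 .032;python3 - <<'E'
from h import *
b=snap('top','t4');a=snap('scene','s4')
A=cv2.resize(a[130:240,180:290],(600,600),interpolation=cv2.INTER_CUBIC)
cv2.imwrite('pics/c4.png',A)
E
```

```text
t 22.15 tcp [ 0.4405 -0.0294  0.0822] psi -47.55 z [-0.002  0.001 -1.   ] gap 34.302694607671 f [1.7 0.6 0.4]
shift [0.0003 0.0009 0.0502]
```

View pics/c4.png

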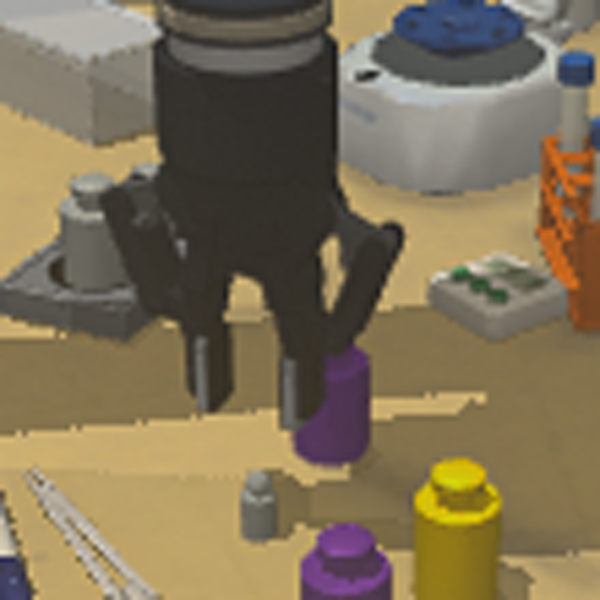

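The jaws' midpoint is near column 256 and the 50 g weight near 259, so they are aligned. Gripping.

Emit:
{"method": "servo_tool", "body": {"rows": [[[0, 0, 0, 0, 0.0005, 0.015, -0.2], [0, 0, 0, 0, 0, 0.02, -0.2], [0, 0, 0, 0, 0, 0.014, -0.2], [0, 0, 0, 0, 0, 0, -0.2], [0, 0, 0, 0, 0, 0, -0.2], [0, 0, 0, 0, 0, 0, -0.35], [0, 0, 0, 0, 0, 0, -0.5], [0, 0, 0, 0, 0, 0, -0.6]]], "squeeze": 25}}

```text
t: 22.92
tcp_pos: [0.4421, -0.0304, 0.0344]
tool_rot: [0.932, 0.362, 0.001, 0.001]
force: [-0.3, -0.6, -0.1]
finger_gap: 0.205
gripper_force: 0.1
```

Emit:
{"method": "servo_tool", "body": {"rows": [[[0, 0, 0, 0, 0, 0, -0.75], [0, 0, 0, 0, 0, 0, -0.9], [0, 0, 0, 0, 0, 0, -0.9], [0, 0, 0, 0, 0, 0, -0.9]]]}}

```text
t: 23.25
tcp_pos: [0.4419, -0.0304, 0.0342]
tool_rot: [0.932, 0.362, 0.001, 0.001]
force: [0.4, 1.7, 8.2]
finger_gap: 0.158
gripper_force: 24.3
```

```bash
python3 go.py .5584 .33 .15
```

```text
t 23.25 tcp [ 0.4419 -0.0304  0.0342] psi -47.6 z [ 0.002 -0.001 -1.   ] gap 13.435331942965838 f [0.4 1.7 8.2]
shift [ 0.3291 -0.1874 -0.1158]
```

Emit:
{"method": "servo_tool", "body": {"rows": [[[0, 0, 0, 0, 0, -0.02, -0.9], [0, 0, 0, 0, 0, -0.04, -0.9], [0, 0, 0, 0, 0, -0.04, -0.9], [0, 0, 0, 0, 0, -0.02, -0.9], [0, 0, 0, 0.0165, -0.0094, 0, -0.9], [0, 0, 0, 0.0329, -0.0187, 0, -0.9], [0, 0, 0, 0.0329, -0.0187, 0, -0.9], [0, 0, 0, 0.0329, -0.0187, 0, -0.9]]]}}

```text
t: 23.92
tcp_pos: [0.4825, 0.0968, 0.1538]
tool_rot: [0.933, 0.361, 0.0, 0.0]
force: [0.1, 0.2, -0.6]
finger_gap: 0.158
gripper_force: 24.6
```

Emit:
{"method": "servo_tool", "body": {"rows": [[[0, 0, 0, 0.0329, -0.0187, 0, -0.9], [0, 0, 0, 0.0329, -0.0187, 0, -0.9], [0, 0, 0, 0.0329, -0.0187, 0, -0.9], [0, 0, 0, 0.0329, -0.0187, 0, -0.9], [0, 0, 0, 0.0329, -0.0187, 0, -0.9], [0, 0, 0, 0.0329, -0.0187, 0, -0.9], [0, 0, 0, 0.0165, -0.0094, 0, -0.9], [0, 0, 0, 0, 0, 0, -0.9]]]}}

```text
t: 24.58
tcp_pos: [0.5593, 0.3342, 0.1533]
tool_rot: [0.932, 0.364, 0.002, -0.001]
force: [-0.4, 0.8, 0.4]
finger_gap: 0.159
gripper_force: 24.6
```

Emit:
{"method": "servo_tool", "body": {"rows": [[[0, 0, 0, 0, 0, 0.02, -0.9], [0, 0, 0, 0, 0, 0, -0.9], [0, 0, 0, 0, 0, 0, -0.9]]]}}

```text
t: 24.83
tcp_pos: [0.5565, 0.3285, 0.1319]
tool_rot: [0.932, 0.361, -0.002, 0.0]
force: [0.7, -0.3, -1.2]
finger_gap: 0.163
gripper_force: 24.6
```

```bash
python3 go.py .5584 .33 .0447
```

```text
t 24.8333 tcp [0.5565 0.3285 0.1319] psi -47.62 z [-0.004 -0.002 -1.   ] gap 13.88931300236071 f [ 0.7 -0.3 -1.2]
shift [0.0028 0.0003 0.0872]
```

Emit:
{"method": "servo_tool", "body": {"rows": [[[0, 0, 0, 0, 0, 0.02, -0.9], [0, 0, 0, 0, 0, 0.03, -0.9], [0, 0, 0, 0, 0, 0.02, -0.9], [0, 0, 0, 0, 0, 0.006, -0.9], [0, 0, 0, 0, 0, 0.003, -0.9], [0, 0, 0, 0, 0, 0, -0.9], [0, 0, 0, 0, 0, 0, -0.9], [0, 0, 0, 0, 0, 0, -0.9]]]}}

```text
t: 25.5
tcp_pos: [0.5594, 0.3301, 0.0558]
tool_rot: [0.932, 0.362, 0.002, 0.0]
force: [0.5, -0.1, 0.2]
finger_gap: 0.161
gripper_force: 24.6
```

```bash
python3 go.py .5584 .33 .0447
```

```text
t 25.5 tcp [0.5594 0.3301 0.0558] psi -47.6 z [ 0.003  0.001 -1.   ] gap 13.64361037819193 f [ 0.5 -0.1  0.2]
shift [-0.0008 -0.0006  0.0111]
```

Emit:
{"method": "servo_tool", "body": {"rows": [[[0, 0, 0, -0.0005, -0.0005, 0.003, -0.9], [0, 0, 0, 0, 0, 0.003, -0.9], [0, 0, 0, 0, 0, 0.002, -0.9], [0, 0, 0, 0, 0, 0.001, -0.9], [0, 0, 0, 0, 0, 0.001, -0.9], [0, 0, 0, 0, 0, 0.001, -0.9], [0, 0, 0, 0, 0, 0, -0.9], [0, 0, 0, 0, 0, 0, -0.9]]]}}

```text
t: 26.17
tcp_pos: [0.5576, 0.33, 0.0448]
tool_rot: [0.932, 0.362, 0.0, -0.0]
force: [-2.2, -1.3, 8.7]
finger_gap: 0.155
gripper_force: 25.4
```

Contact with the seat floor at the expected height. Releasing and backing off clear of the view.

Emit:
{"method": "servo_tool", "body": {"rows": [[[0, 0, 0, 0, 0, 0, -0.6], [0, 0, 0, 0, 0, 0, -0.5], [0, 0, 0, 0, 0, 0, -0.35], [0, 0, 0, 0, 0, 0, -0.2], [0, 0, 0, 0, 0, -0.015, -0.2], [0, 0, 0, 0, 0, -0.03, -0.2], [0, 0, 0, 0, 0, -0.04, -0.2], [0, 0, 0, 0, 0, -0.04, -0.2]]]}}

```text
t: 26.83
tcp_pos: [0.5566, 0.3294, 0.1678]
tool_rot: [0.932, 0.362, -0.002, 0.0]
force: [1.0, 0.6, -0.6]
finger_gap: 0.394
gripper_force: 0.0
```

Emit:
{"method": "servo_tool", "body": {"rows": [[[0, 0, 0, -0.025, 0.03, -0.01, -0.2], [0, 0, 0, -0.025, 0.03, 0, -0.2], [0, 0, 0, -0.025, 0.03, 0, -0.2], [0, 0, 0, -0.025, 0.03, 0, -0.2], [0, 0, 0, -0.025, 0.03, 0, -0.2], [0, 0, 0, -0.025, 0.03, 0, -0.2], [0, 0, 0, -0.025, 0.03, 0, -0.2], [0, 0, 0, 0, 0, 0, -0.2]]]}}

```text
t: 27.5
tcp_pos: [0.571, 0.05, 0.178]
tool_rot: [0.933, 0.359, -0.0, 0.002]
force: [-0.3, 0.2, 0.4]
finger_gap: 0.404
gripper_force: 0.0
```

```bash
python3 - <<'E'
from h import *
b=snap('top','t5');a=snap('scene','s5')
A=cv2.resize(a[140:210,170:250],(480,420),interpolation=cv2.INTER_CUBIC)
B=cv2.resize(b[185:275,95:190],None,fx=420/90,fy=420/90,interpolation=cv2.INTER_CUBIC)[:,:320+80]
B=cv2.resize(b[185:275,95:163+27],(320,303),interpolation=cv2.INTER_CUBIC)
C=np.zeros((420,800,3),np.uint8);C[:,:480]=A;C[:303,480:]=B
cv2.imwrite('pics/c5.png',C)
E
```

```text
(no output)
```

View pics/c5.png

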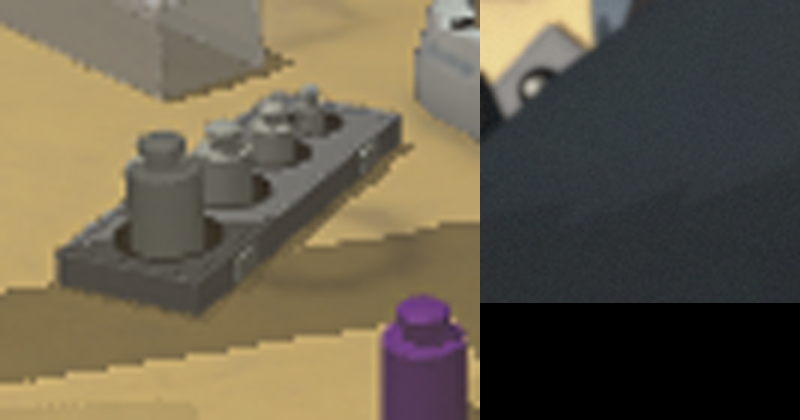

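The scene crop shows all four weights upright in their seats, at about (165,200), (228,165), (275,135) and (312,110). Letting the arm settle, then handing in.

Emit:
{"method": "servo_tool", "body": {"rows": [[[0, 0, 0, 0, 0, 0, -0.2], [0, 0, 0, 0, 0, 0, -0.2], [0, 0, 0, 0, 0, 0, -0.2], [0, 0, 0, 0, 0, 0, -0.2]]]}}

```text
t: 27.93
tcp_pos: [0.5697, 0.0582, 0.178]
tool_rot: [0.932, 0.363, -0.0, -0.0]
force: [0.1, 0.1, 0.1]
finger_gap: 0.399
gripper_force: 0.0
```

```bash
python3 -c "
from station import manip
print(manip.sign_off())"
```

```text
the job is handed in; nothing more can be done
None
```

All four weights look upright and fully down in their matching seats in the last scene-camera picture, and I handed the job in at about 28 s of the 120 s allowed; sign-off returned no verdict.

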